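# Set up the vial-reading magnifier

## Robot

A 7-joint arm with a two-finger parallel gripper is mounted at the origin on the work surface. World frame = base frame: x ahead of the robot, y to its left, z up, the work surface at z = 0. Lengths are in mm, angles in rad, forces in N, time in s.
With the tool pointing down it reaches from about 400 to 900 mm from the base axis. Payload 5.6 kg.
Tool frame: the origin (TCP) lies midway between the tips of the shut fingers; the grasp point (between the pads) lies 19 mm behind it; x points along the fingers, y is the direction in which the jaws open and shut, and the axes are right-handed (so a half turn about x gives the same grasp; the last joint's range is limited). The gripper opens to 92 mm and grips with 3 to 60 N. Pads are 20 mm wide; open, the fingers measure 128 mm over their backs; the gripper's body (75 mm by 189 mm) begins 69 mm behind the grasp point.
Start: joints at [1.216, 0.468, -0.012, 1.603, 0.006, 1.071, -0.056], TCP at [199.36, -618.68, 214.592] pointing down, gripper open.
Joint ranges: [-2.53, 2.53], [-0.31, 2.02], [-1.57, 1.55], [0.28, 2.44], [-1.29, 4.43], [0.15, 1.84], [-2.92, 2.92]. Speed limits (rad/s): [2.57, 2.57, 3.14, 3.14, 3.14, 3.14, 3.14].

## Interface

Orientations are given as a rotation vector (axis times angle).
In Python, from cell import robot, grip, kin, viewer gives the robot as it stands. Calls block until the motion is done:
- robot.movep(position, orientation): joint-space move of the TCP to a pose.
- robot.servo_line(position, feed=150, rotation=None): straight line of the TCP; rotation=None keeps the orientation; feed is the mean speed in mm/s.
- robot.goto_joints(angles): joint-space move.
- grip(opening, newtons=None): opening from 0.0 (shut) to 1.0 (fully open); newtons is the grip in N (None keeps the last); returns when the fingers have stopped.
- robot.hold(seconds).
- kin.ik(position, orientation): joint angles nearest the present ones, or None.
- robot.observe(): the state.
- viewer.read_camera(name): name is "side" or "top" or "wrist"; returns the picture (420x560x3 uint8, red, green, blue); there is no depth.
- viewer.camera_info(name): a dict with "camera_matrix" (3x3 intrinsics, pixels), "R" (3x3) and "t" (3): a world point X has camera coordinates R X + t. Camera axes: x right, y down, z forward; pixel columns grow to the right and rows downward; lengths in mm; the calibration is good to about 2 mm. The wrist camera is an equidistant fisheye: a pixel r from the principal point sees the ray r / f radians off the axis. A picture is of the moment at which its call begins: read the wrist's pose just before it. camera_info takes no time and is no camera call; for the wrist camera it gives the pose at the moment of the call.
A pose or a line that the arm cannot do raises robot.IKError and nothing moves.
- robot.job_done(): hands the job in, once; it reports no verdict.
Trained networks look in the newest picture that a camera, given by its name, has taken for a name from the list of things; names that differ only in an ending like _2 or _b are one class to them, and where a whole thing is asked for, a point or a joint stands for the part that bears it (a point fixed in the world has none). Each returns a list of dicts, best first, with "confidence" (0 to 1); they miss things now and then, are a little off and sometimes report something else, mostly with a low value. They report only what shows in the picture. A call takes as long as a camera call. They do not tell look-alikes from the thing itself.
- viewer.silhouettes(name, camera): "mask" (420x560 bool, what is visible of it).
- viewer.pinpoint(name, camera): "at" ([x, y, z] in mm, in the coordinates of the camera as it stood for that picture, good to about 4 mm: a listed point, or the origin of a listed thing).
The state is a dict: "t": time; "joints": joint angles; "joint_velocities": joint speeds; "joint_torque": joint torques, N m; "tcp_pos": TCP position; "tcp_rot": TCP orientation; "contact_force": force on the tool from outside, world axes, zero at the start; "wrist_torque": the same for the moment, N m; "grip_width": opening from 0.0 (shut) to 1.0 (fully open).
Only numpy, scipy, OpenCV 4.12 (cv2) and the standard library are available. Lean on these libraries where they do the work, as an engineer would, in place of code of your own. Each camera call takes 0.05 s, during which the arm holds its last target. There are 200 camera calls.

## Task

Get the vial check ready: lift the lid off the steel vial jar by its knob and set it down, knob up, on the middle of the rubber mat (do not drop it). Then take the magnifier stand by the lever tab on its head, raise the sliding leg until its pointer is level with the middle of the marker clip on the scale rod, and only then, holding it at that height, slide the lever across, to the robot's left, until fully closed. The leg sinks if let go, so finish while still holding it there by the tab; leave the other things where they are.

Things in the scene. Friction and masses are not known exactly. Their poses are not given: they have to be found in the camera images.
- lid_knob (a point): centre of the black knob (diameter 28 mm, 18 mm tall, on a 16 mm high stem) of the jar's loose round steel lid (disc diameter 116 mm, 150 g). The point is 25 mm above the lid's upper face and 37 mm above its lowest face (a plug, diameter 92 mm, reaching 7 mm down into the jar's mouth with 6 mm of play all round). z points up along the knob
- jar: steel jar holding vials, outer diameter 110 mm, 90 mm tall, 0.7 kg, standing loose on the counter; origin at the centre of its underside, z up. The lid lies loose on its rim
- mat: flat dark rubber mat, 150 x 150 mm, 4 mm thick, fixed on the counter; origin at the centre of its underside
- stand: fixed stand: grey plate 210 x 160 mm, 12 mm thick, with an upright tube 145 mm high from which the leg rises. Origin on the tube's axis at the counter, z up. Its +x points to the scale rod (at x = 90 mm, 246 mm high), its -x to the lens carried by the leg (frame diameter 96 mm, centre at x = -115 mm, level with the leg's head). The lever closes along its +y
- leg (a joint): extension of the sliding leg in m: 0 fully down (its start), 0.12 fully up, vertical. Leg, head, lens and lever weigh 0.4 kg and sink to 0 when let go. With the leg at 0 the top of the head (44 x 88 mm block, long side along the stand's y) is 172 mm above the counter
- lever (a joint): position of the cam lever on the leg's head in m: 0 open, 0.030 fully closed against its stop; it slides level along the stand's +y axis, with about 3 N of friction, and stays where it is left. It does not carry the leg's weight: the leg sinks whenever it is let go, lever closed or not
- tab (a point): centre of the upright black lever tab on top of the leg's head: 18 mm along the stand's x, 22 mm along the stand's y, 46 mm tall; the tab's top is 22 mm above this point and the top of the head 30 mm below it. The tab moves up with the leg and sideways with the lever; clear above and 25 mm or more on all sides. End stops on the head rise 6 mm. Axes as the stand's
- pointer (a point): tip of the dark pointer that hangs from the leg's head towards the scale rod; it moves up and down with the leg, 45 mm below the underside of the head
- mark (a point): centre of the marker clip, a black ring 26 mm in diameter and 20 mm tall on the scale rod (half-way up the ring). It is fixed; the pointer's tip comes to its height when the leg is at the length mark, 60 to 105 mm above the pointer's lowest place
- sanitizer: clear bottle, 60 mm in diameter, 160 mm tall, a bystander; origin at the centre of its underside
- carton: white carton 70 x 120 x 90 mm, a bystander; origin at the centre of its underside
- dish: shallow steel dish 80 x 130 mm, 22 mm tall, between the robot and the stand, a bystander; origin at the centre of its underside
Not all that is in view belongs to the job. Several things look just like the mat: the one meant starts farthest to the robot's left.

How it is judged (in metres and radians):
On the way, in this order (a step that is already met when the one before it is completed fails the run):
1. the lid lies knob up on the middle of the mat, let go (horizontal distance between lid_knob and mat below 0.04 m and height (world z) of lid_knob below 0.046 m and angle between lid_knob's own z axis and vertical below 0.1 rad and contact force between the fingers and lid below 0.1 N), for 0.2 s.
2. the leg is held with its pointer level with the clip, the lever still open (z of pointer in the frame of mark between -0.01 and 0.01 m and value of joint lever below 0.012 m and contact force between the fingers and stand above 3 N), for 0.2 s.
At the end, for the whole second after the job is handed in: Fingers hold the leg with its pointer within 10 mm of the height of the clip's middle, the lever is past 26 of its 30 mm, the lid lies flat, knob up, within 40 mm of the mat's centre, the jar stands upright within 30 mm of its start; the program ends holding (z of pointer in the frame of mark between -0.01 and 0.01 m and value of joint lever above 0.026 m and contact force between the fingers and stand above 3 N and horizontal distance between lid_knob and mat below 0.04 m and height (world z) of lid_knob below 0.046 m and angle between each of lid_knob, jar's own z axis and vertical below 0.1 rad and distance of jar from where it was at the start of the episode below 0.03 m); the arm keeps its last pose, push and grip.
It fails at once if the lever was slid towards closed while the pointer was more than 15 mm off the clip's height (value of joint lever above 0.016 m and (z of pointer in the frame of mark above 0.015 m or z of pointer in the frame of mark below -0.015 m)).
It fails at once if the lid was dropped from a height (contact force between the fingers and lid below 0.05 N and height (world z) of lid_knob above 0.07 m and horizontal distance between lid_knob and jar above 0.075 m).
It fails at once if the jar was knocked over or pushed away (angle between jar's own z axis and vertical above 0.5 rad or distance of jar from where it was at the start of the episode above 0.05 m).
It fails at once if a bystander was disturbed (distance of any of sanitizer, carton, dish from where it was at the start of the episode above 0.03 m).
It also fails if it takes over 56 s, if anything falls off the work surface, if the arm or the gripper's body presses on something with over 40 N, if the wrist force passes 120 N, or if a joint passes its speed limit or range.

## Working session

There is one attempt and no reset: what is moved stays moved. The work goes in short steps, each a Python script; the robot and the scene stay as the last script left them, time stands still between calls to the robot, and variables do not carry over. Pictures are saved under pics/ and viewed, about 8 in all and at most 12, crops included, and the job is handed in when it is done.

```bash
ls; mkdir -p pics
cat > h.py <<'E'
import numpy as np, cv2
from cell import robot, grip, kin, viewer
def toworld(p,info):
    return np.array(info["R"]).T@(np.array(p)-np.array(info["t"]))
def snap(cam,fn=None):
    info=viewer.camera_info(cam); im=viewer.read_camera(cam)
    if fn: cv2.imwrite("pics/"+fn,cv2.cvtColor(im,cv2.COLOR_RGB2BGR))
    return info,im
def project(X,info):
    c=np.array(info["R"])@np.array(X)+np.array(info["t"]); K=np.array(info["camera_matrix"]); p=K@c; return p[:2]/p[2]
E
python3 - <<'E'
from h import *
ims=[]
for c in ("top","side"):
    info,im=snap(c); ims.append(im)
    print(c,np.round(info["camera_matrix"],1).tolist(),np.round(info["R"],3).tolist(),np.round(info["t"]).tolist())
    for n in ("lid_knob","jar","mat","stand","tab","pointer","mark","sanitizer","carton","dish"):
        print(n,[(np.round(toworld(d["at"],info)).tolist(),np.round(project(toworld(d["at"],info),info)).tolist(),round(d["confidence"],2)) for d in viewer.pinpoint(n,c)])
for n,i in zip(("top","side"),ims): cv2.imwrite(f"pics/{n}0.png",cv2.cvtColor(i,cv2.COLOR_RGB2BGR))
o=robot.observe(); print({k:np.round(v,3).tolist() for k,v in o.items()})
E
```

```text
pics
top [[384.7, 0.0, 273.2], [0.0, 384.7, 207.8], [0.0, 0.0, 1.0]] [[-0.027, -1.0, 0.007], [-0.985, 0.025, -0.17], [0.17, -0.012, -0.985]] [-53.0, 473.0, 1131.0]
lid_knob [([491.0, 304.0, 119.0], [143.0, 200.0], 0.97)]
jar [([493.0, 307.0, -0.0], [155.0, 206.0], 0.6)]
mat [([197.0, -352.0, 4.0], [370.0, 297.0], 0.88), ([486.0, -257.0, -1.0], [333.0, 204.0], 0.65), ([418.0, -486.0, 1.0], [407.0, 223.0], 0.63)]
stand []
tab [([578.0, -45.0, 204.0], [265.0, 158.0], 0.53)]
pointer [([656.0, -50.0, 104.0], [266.0, 143.0], 0.71)]
mark [([692.0, 351.0, -2.0], [143.0, 146.0], 0.69), ([676.0, -56.0, 176.0], [268.0, 127.0], 0.38)]
sanitizer [([690.0, 346.0, -4.0], [144.0, 147.0], 0.56)]
carton [([713.0, -342.0, 1.0], [356.0, 135.0], 0.87)]
dish [([388.0, -13.0, -4.0], [257.0, 237.0], 0.86)]
side [[455.1, 0.0, 289.1], [0.0, 455.1, 207.6], [0.0, 0.0, 1.0]] [[-0.867, -0.498, 0.02], [-0.373, 0.62, -0.69], [0.331, -0.606, -0.723]] [370.0, 343.0, 1457.0]
lid_knob [([494.0, 303.0, 122.0], [219.0, 296.0], 0.71), ([657.0, -53.0, 107.0], [241.0, 205.0], 0.16)]
jar [([496.0, 304.0, 4.0], [222.0, 317.0]
[... 305 characters left out ...]
inter [([657.0, -51.0, 106.0], [241.0, 206.0], 0.68)]
mark [([673.0, -55.0, 176.0], [237.0, 189.0], 0.48), ([492.0, 302.0, 123.0], [220.0, 296.0], 0.4)]
sanitizer [([692.0, 346.0, 5.0], [165.0, 299.0], 0.92)]
carton [([714.0, -346.0, -2.0], [271.0, 175.0], 0.88)]
dish [([385.0, -16.0, 3.0], [302.0, 261.0], 0.92)]
{'t': 1.1, 'joints': [1.216, 0.467, -0.012, 1.603, 0.006, 1.071, -0.056], 'joint_velocities': [0.0, 0.001, 0.0, 0.002, -0.0, 0.0, -0.0], 'joint_torque': [-0.001, -52.043, -0.012, -24.406, -0.057, 0.011, 0.0], 'tcp_pos': [199.362, -618.664, 214.592], 'tcp_rot': [2.053, 0.323, -2.053], 'contact_force': [0.487, 0.355, -0.738], 'wrist_torque': [-0.044, -0.01, -0.024], 'grip_width': 1.0}
```

Run:
```python
import cv2,numpy as np
a=cv2.imread("pics/top0.png");b=cv2.imread("pics/side0.png")
cv2.imwrite("pics/both0.png",np.vstack([cv2.resize(a[80:360],(560,280)),b[90:400]]))
```

```text
(no output)
```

View pics/both0.png

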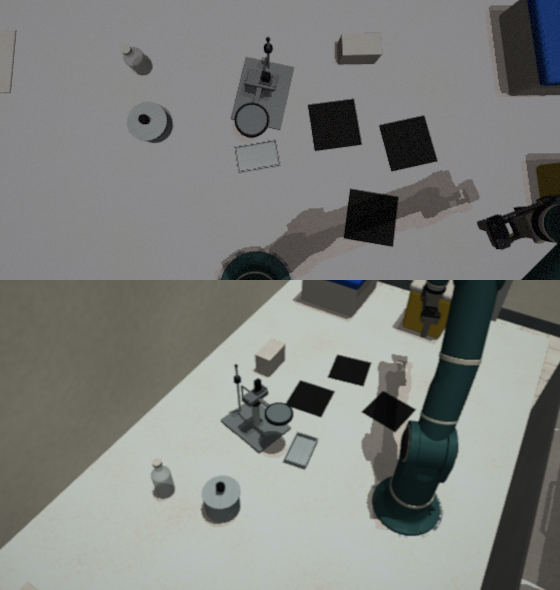

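Run:
```python
import cv2,numpy as np
a=cv2.imread("pics/top0.png");b=cv2.imread("pics/side0.png")
A=cv2.resize(a[170:250,240:440],(800,320),interpolation=cv2.INTER_CUBIC)
B=cv2.resize(b[140:280,190:400],(420,280),interpolation=cv2.INTER_CUBIC)
C=cv2.resize(b[170:240,215:275],(380,280)if 0 else (240,280),interpolation=cv2.INTER_CUBIC)
o=np.zeros((600,800,3),np.uint8);o[:320]=A;o[320:,:420]=B;o[320:,430:670]=C
cv2.imwrite("pics/crop0.png",o)
```

```text
(no output)
```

View pics/crop0.png

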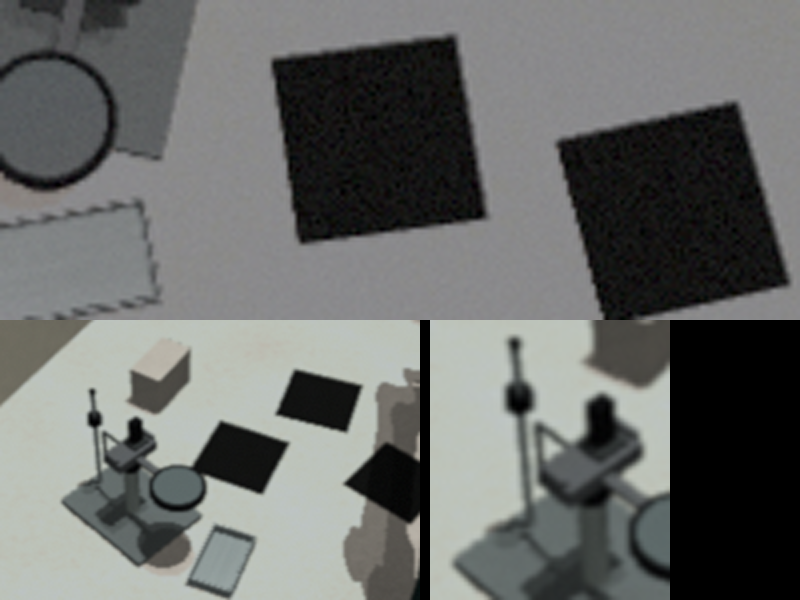

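Three look-alike mats, top-view pixels (334,205), (408,222) and (370,297), lie at y ≈ -258, -486 and -351. The one meant is (334,205), the farthest left at about (485,-258), and the crop confirms it as the dark square right beside the stand. The lidded jar is at (145,200), and the stand with its rod and clip is at (265,160).

I'll take a closer look from the wrist camera above the stand, then above the jar.

```bash
cat >> h.py <<'E'
from scipy.spatial.transform import Rotation as Ro
def down(a):  # tool x down, jaw axis y at world angle a
    y=np.array([np.cos(a),np.sin(a),0]);x=np.array([0,0,-1.]);return Ro.from_matrix(np.c_[x,y,np.cross(x,y)]).as_rotvec()
def see(names,cam="wrist",fn=None):
    info,im=snap(cam,fn)
    for n in names: print(cam,n,[(np.round(toworld(d["at"],info),1).tolist(),round(d["confidence"],2)) for d in viewer.pinpoint(n,cam)[:2]])
    return info,im
def st():
    o=robot.observe(); print({k:np.round(o[k],2).tolist() for k in("t","tcp_pos","contact_force","grip_width")}); return o
E
python3 - <<'E'
from h import *
o=robot.observe(); print(np.round(Ro.from_rotvec(o["tcp_rot"]).as_matrix(),2).tolist())
for a in (0,np.pi/2,-np.pi/2,np.pi):
  for p in ([492,304,140],[485,-258,60],[577,-46,260],[460,-45,400]):
    q=kin.ik(p,down(a)); print(round(a,2),p,None if q is None else np.round(q,2).tolist())
E
```

```text
[[-0.0, 0.31, -0.95], [-0.0, -0.95, -0.31], [-1.0, 0.0, 0.0]]
0 [492, 304, 140] [0.06, 0.63, -0.91, 1.8, 0.59, 1.0, -1.09]
0 [485, -258, 60] [0.75, 0.56, -0.41, 1.94, 0.33, 0.71, 0.14]
0 [577, -46, 260] [0.52, 0.39, -0.64, 1.7, 0.25, 1.14, -0.19]
0 [460, -45, 400] [0.7, 0.04, -0.69, 1.74, 0.03, 1.37, 0.01]
1.57 [492, 304, 140] [0.06, 0.63, -0.91, 1.8, 0.59, 1.0, 0.48]
1.57 [485, -258, 60] [0.91, 0.61, -0.62, 1.93, 0.5, 0.76, 1.57]
1.57 [577, -46, 260] [0.65, 0.44, -0.83, 1.69, 0.35, 1.17, 1.3]
1.57 [460, -45, 400] [0.83, 0.05, -0.82, 1.74, 0.04, 1.37, 1.57]
-1.57 [492, 304, 140] [0.11, 0.68, -1.0, 1.8, 0.66, 1.04, -2.71]
-1.57 [485, -258, 60] [0.52, 0.52, -0.12, 1.95, 0.09, 0.68, -1.22]
-1.57 [577, -46, 260] [0.36, 0.34, -0.42, 1.71, 0.15, 1.12, -1.68]
-1.57 [460, -45, 400] [0.57, 0.03, -0.55, 1.75, 0.02, 1.37, -1.55]
3.14 [492, 304, 140] [0.25, 0.91, -1.33, 1.79, 0.95, 1.24, 1.79]
3.14 [485, -258, 60] [0.26, 0.51, 0.21, 1.97, -0.17, 0.67, -2.57]
3.14 [577, -46, 260] [-0.9, 0.63, 1.36, 1.79, -0.65, 1.27, -2.51]
3.14 [460, -45, 400] None
```

```bash
python3 - <<'E'
from h import *
a=-1.25; robot.movep([480*np.cos(a),480*np.sin(a),380],down(a)); o=st()
q=np.array(robot.observe()["joints"]); q[0]=0.1; robot.goto_joints(q); st()
i,im=see(["tab","mark","pointer","stand","mat","dish"],fn="w1.png")
print(np.round(i["camera_matrix"],1).tolist(), np.round(-np.array(i["R"]).T@i["t"]).tolist())
q[0]=-0.55; robot.goto_joints(q); robot.movep([460,284,330],down(.55)); st()
see(["lid_knob","jar"],fn="w2.png"); st()
E
python3 -c "
import cv2,numpy as np
cv2.imwrite('pics/w12.png',np.vstack([cv2.imread('pics/w1.png')[:,:],cv2.imread('pics/w2.png')])[:840:1][::1] if 0 else cv2.resize(np.hstack([cv2.imread('pics/w1.png'),cv2.imread('pics/w2.png')]),(800,300)))"
```

```text
{'t': 2.04, 'tcp_pos': [151.37, -455.82, 379.25], 'contact_force': [1.09, -0.83, 0.6], 'grip_width': 1.0}
{'t': 3.88, 'tcp_pos': [475.39, -68.87, 379.13], 'contact_force': [-0.46, 0.75, -0.78], 'grip_width': 1.0}
wrist tab [([585.9, -46.6, 199.8], 0.55)]
wrist mark [([671.4, -57.9, 178.8], 0.88), ([658.2, -50.7, 103.7], 0.51)]
wrist pointer [([390.4, -15.0, -0.8], 0.71), ([661.7, -51.0, 102.5], 0.65)]
wrist stand [([584.9, -30.2, 1.6], 0.95)]
wrist mat [([485.1, -257.5, 1.2], 0.66)]
wrist dish [([385.4, -15.2, -0.9], 0.98)]
[[325.2, 0.0, 287.3], [0.0, 325.2, 210.8], [0.0, 0.0, 1.0]] [485.0, 3.0, 549.0]
{'t': 5.82, 'tcp_pos': [460.74, 282.58, 328.9], 'contact_force': [-0.06, -0.66, -0.06], 'grip_width': 1.0}
wrist lid_knob [([491.4, 300.9, 119.7], 0.59)]
wrist jar []
{'t': 5.97, 'tcp_pos': [460.68, 282.79, 331.17], 'contact_force': [0.09, 0.25, -0.16], 'grip_width': 1.0}
```

View pics/w1.png

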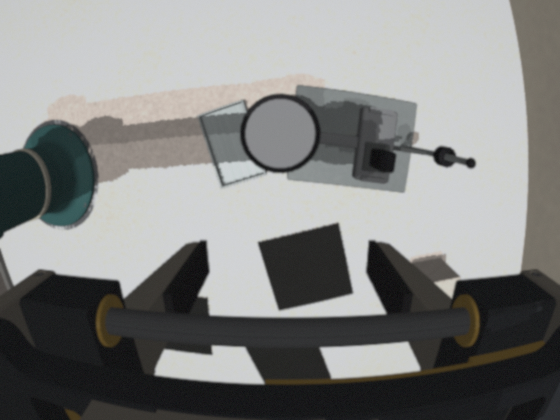

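w1 shows the stand at (385,150), its tab at (382,158), the clip at (445,156), the lens at (281,133) and the chosen mat at (308,265). All of this agrees with the fixed views. The knob height from three views is about 120 mm, which matches the text. Next I grasp the lid.

```bash
python3 - <<'E'
from h import *
a=.55; R=down(a)
robot.movep([491.5,302.7,170],R); 
see(["lid_knob"])
robot.servo_line([491.5,302.7,104],feed=100); st()
grip(0.0,25); o=st()
robot.servo_line([491.5,302.7,112],feed=60); st()
robot.servo_line([491.5,302.7,190],feed=120); o=st()
snap("side","s2.png")
E
python3 -c "
import cv2
a=cv2.imread('pics/s2.png');cv2.imwrite('pics/s2c.png',cv2.resize(a[200:380,140:340],(660,594)))"
```

```text
wrist lid_knob [([490.7, 299.4, 122.1], 0.92)]
{'t': 7.58, 'tcp_pos': [491.89, 303.01, 104.5], 'contact_force': [0.71, -0.21, 0.78], 'grip_width': 1.0}
{'t': 8.57, 'tcp_pos': [491.61, 302.81, 104.01], 'contact_force': [0.15, -0.54, -0.31], 'grip_width': 0.3}
{'t': 8.85, 'tcp_pos': [491.58, 302.76, 112.46], 'contact_force': [-0.19, -0.03, -1.76], 'grip_width': 0.3}
{'t': 9.65, 'tcp_pos': [491.0, 302.34, 189.31], 'contact_force': [0.51, 1.06, -1.56], 'grip_width': 0.3}
```

View pics/s2c.png

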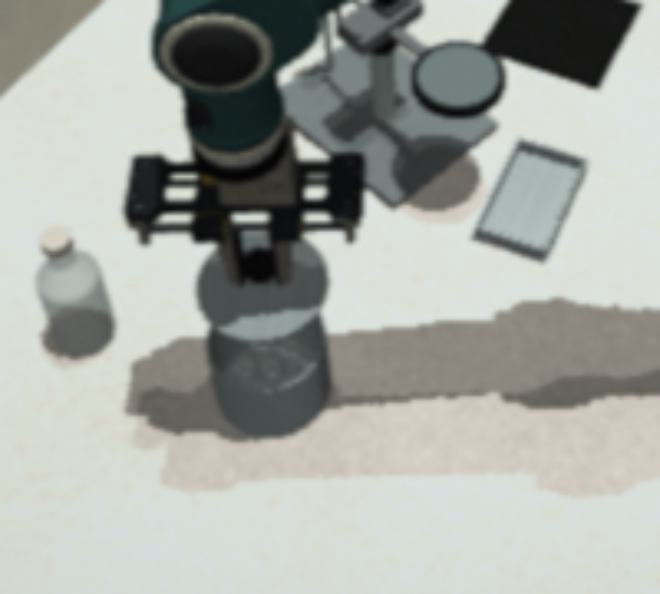

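The lid is held level, the grip width of about 28 mm matches the knob, and the jar hasn't moved. Next I carry it to the mat.

```bash
python3 - <<'E'
from h import *
robot.servo_line([491.5,302.7,330],feed=200)
q=np.array(robot.observe()["joints"]); q[0]+=0.55+0.489; robot.goto_joints(q); st()
R=down(-0.489); robot.movep([485,-257.8,120],R); robot.servo_line([485,-257.8,34],feed=90); robot.hold(.15)
f0=st()["contact_force"][2]
for z in np.arange(32,17,-1.5):
    robot.servo_line([485,-257.8,z],feed=30); robot.hold(.05); f=robot.observe()["contact_force"][2]
    if f-f0>2.5: break
st(); print(z,f0,f)
snap("top","t3.png"); snap("side","s3.png")
E
python3 -c "
import cv2,numpy as np
a=cv2.imread('pics/s3.png');b=cv2.imread('pics/t3.png');cv2.imwrite('pics/c3.png',np.hstack([cv2.resize(a[140:260,250:370],(400,400)),cv2.resize(b[140:260,270:390],(400,400))]))"
```

```text
{'t': 12.61, 'tcp_pos': [510.09, -268.37, 328.38], 'contact_force': [0.61, 0.52, -2.79], 'grip_width': 0.3}
{'t': 14.72, 'tcp_pos': [485.43, -258.04, 34.63], 'contact_force': [-1.01, -0.53, -1.39], 'grip_width': 0.3}
{'t': 16.52, 'tcp_pos': [485.28, -257.95, 24.95], 'contact_force': [-0.87, 1.33, 4.83], 'grip_width': 0.29}
24.5 -1.392061298981104 4.8338340837471705
```

View pics/c3.png

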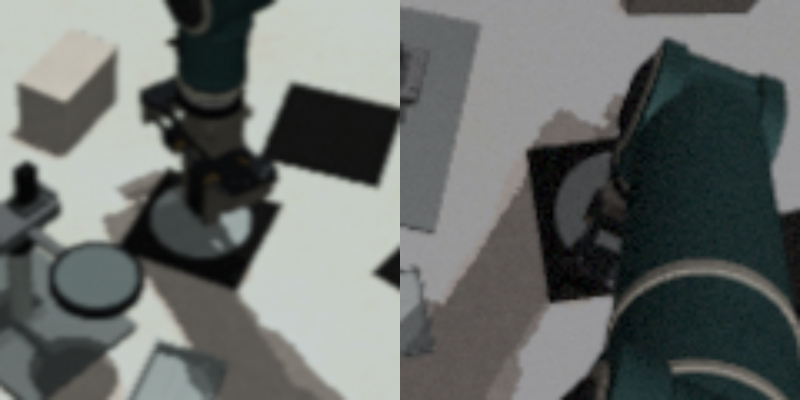

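The lid is down on the middle of the mat: contact came at the predicted height and the disc is centred on the dark square. I release it, go up and measure the stand from two wrist positions.

Run:
```python
from h import *
grip(0.6); robot.hold(.2); st()
robot.servo_line([485,-257.8,120],feed=120); robot.servo_line([485,-257.8,380],feed=300)
see(["lid_knob","mat","jar"],"side")
# jaw along the stand's y: yaw about -0.25 -> jaw angle -1.82 or 1.32
q=np.array(robot.observe()["joints"]); q[0]=.15; robot.goto_joints(q); grip(1.0)
n=["tab","mark","pointer","stand"]
robot.movep([520,-60,360],down(-.15)); st(); see(n,fn="w4.png")
print(np.round(robot.observe()["joints"],2))
for a in (1.32,-1.82): print(a,np.round(kin.ik([577,-46,260],down(a)),2))
```

```text
{'t': 17.39, 'tcp_pos': [485.01, -257.8, 24.48], 'contact_force': [-0.1, -0.03, 0.05], 'grip_width': 0.6}
side lid_knob [([487.0, -260.0, 41.7], 0.75), ([481.3, -260.8, 4.4], 0.58)]
side mat [([480.0, -265.0, 4.3], 0.93), ([191.1, -348.8, 0.8], 0.82)]
side jar [([495.9, 300.3, 4.2], 0.69)]
{'t': 21.27, 'tcp_pos': [519.39, -58.54, 359.72], 'contact_force': [0.47, -0.85, 0.38], 'grip_width': 1.0}
wrist tab [([583.5, -46.2, 202.6], 0.6)]
wrist mark [([674.4, -58.1, 177.6], 0.89)]
wrist pointer [([660.8, -49.8, 105.0], 0.58)]
wrist stand []
[ 0.11  0.14 -0.07  1.72  0.01  1.29 -0.11]
1.32 [ 0.2   0.32 -0.22  1.72  0.08  1.11  1.28]
-1.82 [-0.05  0.3   0.08  1.74 -0.03  1.1  -1.77]
```

Run:
```python
from h import *
R=down(1.33)
robot.movep([582.5,-47,290],R); st()
i,im=see(["tab","mark","lid_knob"],fn="w5.png"); 
# predicted tab-top corners and head corners for hypothesised yaw
f=i["camera_matrix"][0][0]; c=np.array(i["camera_matrix"])[:2,2]
def fish(X):
    p=np.array(i["R"])@X+np.array(i["t"]); r=np.hypot(p[0],p[1]); return c+f*np.arctan2(r,p[2])*p[:2]/r
out=cv2.cvtColor(im,cv2.COLOR_RGB2BGR).copy()
Z=Ro.from_rotvec([0,0,-.24]).as_matrix(); O=np.array([586,-35.6,0])
def rect(cx,cy,w,h,z,col):
    P=np.array([fish(O+Z@np.array([cx+sx*w/2,cy+sy*h/2,z])) for sx,sy in((-1,-1),(1,-1),(1,1),(-1,1))]); cv2.polylines(out,[np.round(P*8).astype(np.int32)],True,col,1,cv2.LINE_AA,3)
rect(0,-12,18,22,224,(0,0,255)); rect(0,0,44,88,172,(0,255,0)); rect(90,0,26,26,187,(255,0,0))
cv2.imwrite("pics/w5o.png",np.vstack([cv2.resize(out[60:360,100:460],(720,600))]))
```

```text
{'t': 22.78, 'tcp_pos': [582.59, -47.25, 290.19], 'contact_force': [0.13, 0.6, 0.08], 'grip_width': 1.0}
wrist tab [([585.4, -49.6, 202.9], 0.58)]
wrist mark [([670.8, -55.8, 176.1], 0.86)]
wrist lid_knob [([480.5, -260.5, 42.1], 0.78)]
```

View pics/w5o.png

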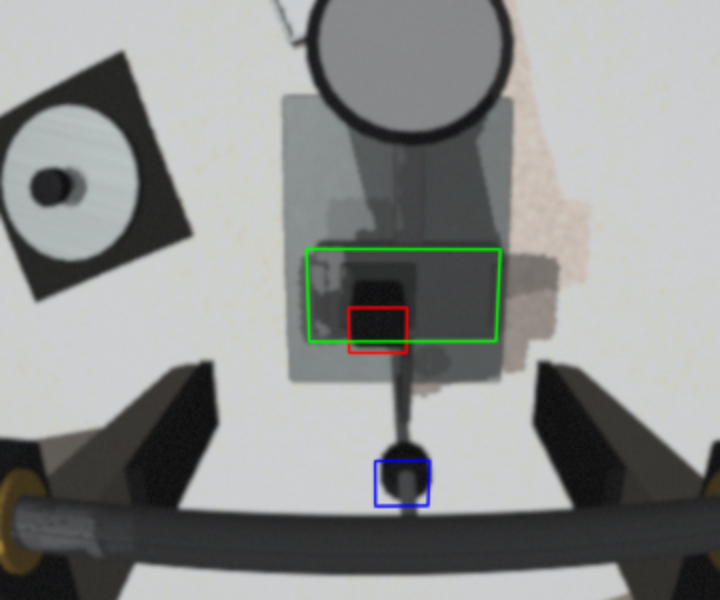

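The overlay agrees with the picture: the edges are parallel, so the yaw of about -0.24 holds. The tab top at (379,326) sits between the jaws, about 1.5 mm nearer in x than predicted. The lid lies on the mat at left. Now I grip the tab and raise the leg.

```bash
python3 - <<'E'
from h import *
x,y=581.8,-46.9
robot.movep([x,y,240],down(1.33)); robot.servo_line([x,y,186.5],feed=100); st()
grip(0.0,40); st()
robot.servo_line([x,y,191],feed=40); st()
robot.servo_line([x,y,186.5+66],feed=70); robot.hold(.2); st()
for c in ("side","top","wrist"):
  for k in range(3):
    info,im=snap(c,f"{c}6_{k}.png")
    r={}
    for n in("pointer","mark","tab"):
        r[n]=[(np.round(toworld(d["at"],info),1).tolist(),round(d["confidence"],2)) for d in viewer.pinpoint(n,c)[:2]]
    print(c,r)
    if k==1 and c!="side": break
st()
E
python3 -c "
import cv2
a=cv2.imread('pics/side6_0.png');cv2.imwrite('pics/c6.png',cv2.resize(a[145:245,200:310],(660,600),interpolation=cv2.INTER_CUBIC))"
```

```text
{'t': 23.98, 'tcp_pos': [582.43, -46.88, 187.3], 'contact_force': [0.18, -1.06, 0.61], 'grip_width': 1.0}
{'t': 25.04, 'tcp_pos': [581.85, -46.6, 186.48], 'contact_force': [-0.18, 0.68, -0.35], 'grip_width': 0.24}
{'t': 25.31, 'tcp_pos': [581.84, -46.61, 191.0], 'contact_force': [1.5, 1.9, -2.82], 'grip_width': 0.24}
{'t': 26.53, 'tcp_pos': [581.75, -46.94, 252.13], 'contact_force': [1.6, 3.61, -3.17], 'grip_width': 0.24}
side {'pointer': [([660.5, -52.5, 173.3], 0.92)], 'mark': [([713.0, -343.5, 0.5], 0.69), ([671.8, -56.5, 178.5], 0.42)], 'tab': [([582.4, -45.5, 267.8], 0.41)]}
side {'pointer': [([658.2, -54.1, 174.9], 0.76)], 'mark': [([674.5, -56.5, 179.3], 0.61), ([710.3, -345.9, 0.2], 0.49)], 'tab': [([578.2, -49.3, 269.5], 0.44), ([481.9, -261.9, 2.9], 0.26)]}
side {'pointer': [([656.2, -53.0, 171.8], 0.68)], 'mark': [([675.9, -59.5, 176.8], 0.59)], 'tab': [([578.0, -49.0, 267.8], 0.59)]}
top {'pointer': [], 'mark': [], 'tab': []}
top {'pointer': [([493.1, 304.2, 1.1], 0.72)], 'mark': [], 'tab': []}
wrist {'pointer': [([657.1, -54.4, 169.5], 0.91)], 'mark': [([670.7, -56.0, 177.1], 0.64)], 'tab': [([584.8, -48.9, 272.4], 0.59)]}
wrist {'pointer': [([660.1, -51.8, 171.9], 0.96), ([673.0, -57.0, 175.5], 0.62)], 'mark': [([671.1, -57.1, 177.9], 0.65)], 'tab': [([585.0, -47.2, 268.6], 0.65)]}
{'t': 27.93, 'tcp_pos': [581.76, -46.94, 252.49], 'contact_force': [1.48, 2.7, -3.86], 'grip_width': 0.24}
```

View pics/c6.png

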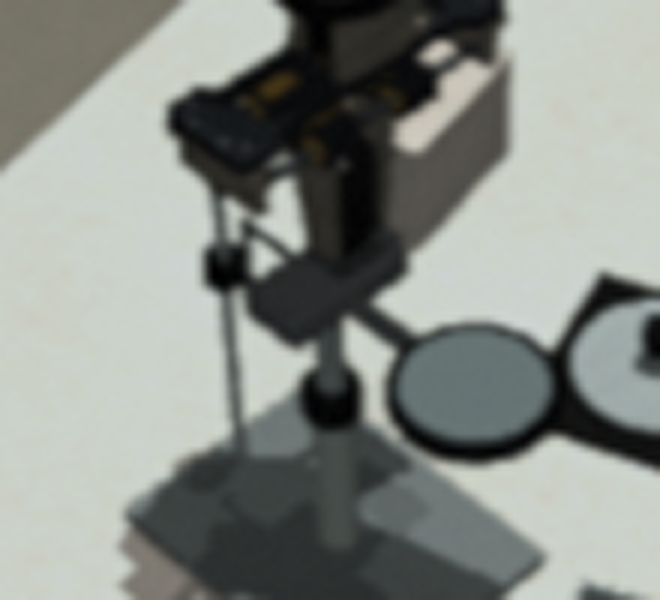

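Run:
```python
from h import *
# independent clip triangulation: side pixel + initial top pixel
A=[];b=[]
for cam,px in(("side",(237.3,189.7)),("top",(268.0,128.0))):
    i=viewer.camera_info(cam);K=np.array(i["camera_matrix"]);Rm=np.array(i["R"]);t=np.array(i["t"])
    P=K@np.c_[Rm,t]
    for k in(0,1): r=px[k]*P[2]-P[k]; A.append(r[:3]);b.append(-r[3])
print("clip tri",np.linalg.lstsq(np.array(A),np.array(b),rcond=None)[0].round(1))
x,y,z=581.8,-46.9,258.2
robot.servo_line([x,y,z],feed=30); robot.hold(.4); st()
for c in("side","wrist","side","wrist"): see(["pointer","mark","lid_knob"],c)
```

```text
clip tri [672.9 -56.  174.3]
{'t': 28.68, 'tcp_pos': [581.76, -46.95, 258.13], 'contact_force': [0.78, 2.27, -3.46], 'grip_width': 0.24}
side pointer [([658.3, -54.6, 178.3], 0.95)]
side mark [([676.7, -55.4, 180.0], 0.53)]
side lid_knob [([480.8, -258.2, 44.5], 0.63), ([579.9, -48.1, 273.1], 0.17)]
wrist pointer [([657.0, -48.6, 176.8], 0.8)]
wrist mark [([673.8, -55.3, 178.9], 0.69)]
wrist lid_knob [([481.5, -260.7, 44.4], 0.9), ([673.2, -56.3, 180.1], 0.64)]
side pointer [([657.0, -50.4, 176.9], 0.56)]
side mark [([672.8, -57.9, 176.8], 0.56)]
side lid_knob [([483.4, -258.9, 43.5], 0.71)]
wrist pointer [([657.0, -56.2, 174.7], 0.9)]
wrist mark [([672.1, -55.7, 178.5], 0.51)]
wrist lid_knob [([481.9, -261.0, 40.6], 0.92), ([673.5, -55.1, 177.5], 0.25)]
```

The pointer is at about 177 mm and the clip at about 178 mm, averaged over several views. My cruder pixel triangulation gives 174 for the clip, so both are well inside ±10. Now I slide the lever at this height.

Run:
```python
from h import *
o=robot.observe(); p0=np.array([581.8,-46.9,258.2]); d=np.array([np.sin(.24),np.cos(.24),0])
n=np.array([np.cos(.24),-np.sin(.24),0])
for s in [8,16,22,26]+list(range(28,40)):
    robot.servo_line(p0+s*d,feed=40); robot.hold(.08); o=robot.observe(); F=np.array(o["contact_force"])
    a=np.array(o["tcp_pos"])-p0
    print(s,"along",(a@d).round(1),"dz",a[2].round(1),"F along/n/z",(F@d).round(1),(F@n).round(1),F[2].round(1))
    if s>=28 and F@d<-14: break
robot.hold(.2); st()
snap("side","side7.png")
for c in("side","wrist"): see(["tab","pointer","mark","lid_knob","jar"],c,fn=c+"8.png")
a=cv2.imread("pics/side8.png");b=cv2.imread("pics/wrist8.png")
cv2.imwrite("pics/c8.png",np.hstack([cv2.resize(a[145:245,200:310],(440,400),interpolation=cv2.INTER_CUBIC),cv2.resize(b[60:360,100:400],(400,400))])[:,:800])
```

```text
8 along 7.5 dz -0.1 F along/n/z -1.8 0.5 -3.5
16 along 17.0 dz 0.1 F along/n/z -0.6 1.1 -4.2
22 along 22.6 dz 0.1 F along/n/z 0.3 1.1 -4.0
26 along 26.2 dz 0.0 F along/n/z -1.9 1.6 -4.9
28 along 27.9 dz 0.0 F along/n/z -2.3 1.5 -3.4
29 along 28.9 dz 0.0 F along/n/z -2.7 1.8 -4.4
30 along 29.4 dz 0.0 F along/n/z -4.8 1.2 -3.9
31 along 29.4 dz -0.1 F along/n/z -6.5 1.2 -3.6
32 along 29.4 dz -0.2 F along/n/z -8.7 1.3 -3.5
33 along 29.4 dz -0.3 F along/n/z -10.0 0.9 -3.8
34 along 29.5 dz -0.4 F along/n/z -11.6 1.3 -2.4
35 along 29.6 dz -0.5 F along/n/z -12.9 -0.0 -2.8
36 along 29.6 dz -0.7 F along/n/z -15.8 0.7 -2.9
{'t': 34.26, 'tcp_pos': [588.92, -18.17, 257.53], 'contact_force': [-1.32, -15.28, -3.44], 'grip_width': 0.24}
side tab [([585.5, -18.7, 271.8], 0.53)]
side pointer [([655.2, -55.2, 177.1], 0.82)]
side mark [([479.0, -259.4, 42.8], 0.61), ([675.4, -55.1, 181.7], 0.49)]
side lid_knob [([483.6, -261.5, 43.7], 0.84)]
side jar []
wrist tab [([590.8, -19.4, 273.7], 0.91), ([582.4, -32.8, 3.3], 0.57)]
wrist pointer [([661.5, -53.0, 178.1], 0.83), ([716.0, -338.9, 1.9], 0.36)]
wrist mark [([673.6, -55.6, 176.7], 0.45)]
wrist lid_knob [([482.7, -262.1, 43.8], 0.95)]
wrist jar [([490.9, 301.3, -1.5], 0.62)]
```

View pics/c8.png

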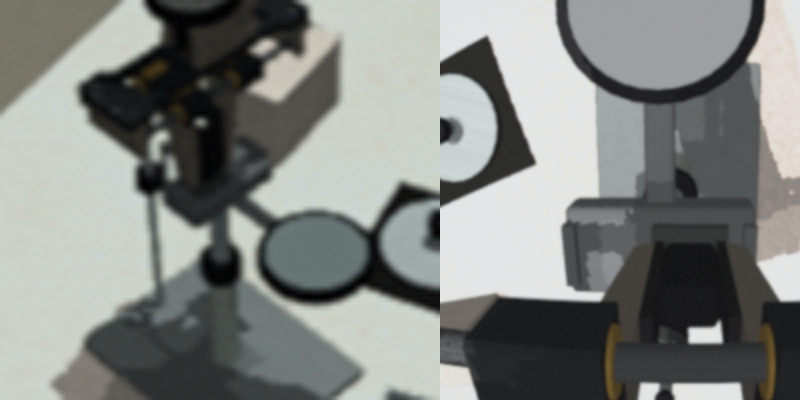

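The lever met its stop after 29.4 mm. The force rose from 3 N to 15 N with no more travel, the pointer is still level with the clip, and the tab is still gripped. Handing in.

Run:
```python
from h import *
st(); robot.job_done()
```

```text
{'t': 34.91, 'tcp_pos': [588.93, -18.18, 257.54], 'contact_force': [-3.1, -15.66, -3.02], 'grip_width': 0.24}
the job is handed in; nothing more can be done
```

I finished both parts and handed the job in at 34.9 s, with the gripper still holding the tab. `job_done` gives no verdict, so these are my own last checks.

- **Lid:** I lifted it by the knob and set it down on the leftmost of the three look-alike mats, at about (485, -258). The last views put the knob about 2–4 mm from where I set it down and at 41–44 mm height, against 41 mm expected and a limit of 46 mm. I saw no tilt in the pictures but did not measure it.
- **Leg:** I raised it 71.7 mm before touching the lever. The last reading of the pointer was 177–178 mm. The clip read mostly 177–180 mm, up to 182 mm at most.
- **Lever:** I slid it at that height until it met the stop, after 29.4 mm of travel. It is still pressed there with about 15 N, and the leg dropped only 0.7 mm while I slid it.
- **Jar:** it still reads within a few mm of its start. I did not re-measure the sanitizer, carton or dish at the end; nothing touched them that I saw.

**Disagreements:** my own rough triangulation of the clip from two pixels gave 174 mm, lower than the networks' roughly 178 mm. The pointer is within 10 mm either way. The network sometimes reported other things as the clip (sanitizer, carton, lid knob), and I discarded those by position.

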